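Refill the wardrobe freshener and set its vent

TASK

Service the white wardrobe freshener on the dresser: press its red release button so that the tray pops out, put every dark spent puck from the tray into the steel bin, and stand every pale cedar puck from the cork mat in the tray, one to a compartment with its stem up. Then push the tray home until it clicks and stays shut, and turn the black vent knob until the orange pointer lines up with the green mark. Leave the other things on the dresser where they are.

Things in the scene. Friction and masses are not known exactly. Their poses are not given: they have to be found in the camera images.
- freshener: White box with a wooden tray front, 190 mm deep (x), 290 wide (y), 75 high, fixed; origin at the centre of its underside; its front face (tray side) is at x = -95 mm and the tray comes out along -x. On its flat top: red release button (x 20, y 104 mm), black vent knob (x 20, y -90) and, between them near the front edge, a pale scale with an orange pointer and a green mark.
- tray (a joint): How far the tray is out, m: 0 when latched home (0 to 0.001), 0.085 when popped out against its stop. A spring pushes it out (3 N home, 1 N when out). To latch it, push it in to the end stop at -0.004 (under 15 N until the stop): a catch springs up (the click) and holds it; short of that it comes out again. It pops out in under 1 s.
- tray_floor (a point): Middle of the upper face of the tray's floor (12 mm above the dresser), axes as the freshener. Three compartments along y, centres at y = -58, 0, +58 mm and x = -2 mm from here, each 58 mm (x) by 54 mm (y) inside; walls 18 mm high, 4 mm thick, the front panel 52 mm high over the floor. Spent pucks begin in here, the tray being shut.
- tray_front (a point): Centre of the tray's outer front face (wooden panel 260 mm wide, reaching from 8 to 64 mm above the dresser; this point is at 36 mm); axes as the freshener: push here along +x.
- release (a joint): Press of the red release button, m: 0 up, 0.008 fully down; takes about 5 N; the tray is released from about 0.005 and pops out at once. It springs back up.
- release_top (a point): Centre of the top face of the red button, 32 mm across, 12 mm proud of the freshener's top (87 mm above the dresser); press straight down.
- vent_knob (a joint): Angle of the vent knob, rad, 0 to 6.28, growing clockwise seen from above; stays where it is left (friction 0.04 N m). The pointer is geared to it: 10 mm to the radian.
- vent_knob_grip (a point): On the knob's axis at the height to grip (112 mm above the dresser). The knob is a bar 42 mm long and 14 mm thick, 81 to 119 mm above the dresser, on a round black foot 44 mm across; this point turns with it and its x axis runs along the bar.
- pointer_tip (a point): Tip of the orange pointer (a bar 4 mm wide, 21 mm long, on the front half of the scale; moved by the knob alone). It slides along the freshener's y: towards -y by 10 mm for each radian that the knob turns clockwise. It meets the mark when both tips have the same y in the freshener's frame.
- mark_tip (a point): Tip of the green mark (a bar 4 mm wide, 21 mm long, on the rear half of the same scale), fixed in each run; axes as the freshener.
- mat: Cork mat 210 mm (x) by 110 mm (y), 4 mm thick, fixed; the fresh pucks begin on it in a row along its x; origin at the centre of its underside. Which side of the freshener it lies on varies.
- bin: Low open steel bin for spent pucks, 150 by 150 mm, 35 mm high, walls and floor 4 mm thick, fixed; origin at the centre of its underside, on the other side of the freshener from the mat.
- fresh1: Fresh pale cedar puck 46 mm across and 16 mm thick with an upright round stem on its middle, 16 mm across, reaching from 16 to 40 mm height; 45 g; origin at the centre of its underside, z up along the stem, stem tip green. Two or three are present.
- fresh2: Fresh pale cedar puck 46 mm across and 16 mm thick with an upright round stem on its middle, 16 mm across, reaching from 16 to 40 mm height; 45 g; origin at the centre of its underside, z up along the stem, stem tip green. Two or three are present.
- fresh3: Fresh pale cedar puck 46 mm across and 16 mm thick with an upright round stem on its middle, 16 mm across, reaching from 16 to 40 mm height; 45 g; origin at the centre of its underside, z up along the stem, stem tip green. Two or three are present.
- spent1: Spent dark (nearly black) puck 46 mm across and 16 mm thick with an upright round stem on its middle, 16 mm across, reaching from 16 to 40 mm height; 45 g; origin at the centre of its underside, z up along the stem. One or two are present.
- spent2: Spent dark (nearly black) puck 46 mm across and 16 mm thick with an upright round stem on its middle, 16 mm across, reaching from 16 to 40 mm height; 45 g; origin at the centre of its underside, z up along the stem. One or two are present.
- spent3: Spent dark (nearly black) puck 46 mm across and 16 mm thick with an upright round stem on its middle, 16 mm across, reaching from 16 to 40 mm height; 45 g; origin at the centre of its underside, z up along the stem. One or two are present.
- cologne: Amber bottle, 48 mm across, 110 mm high: leave alone.
- ring_box: Red box 50 x 50 x 40 mm: leave alone.
- polish_tin: Dark round tin 72 mm across, 24 mm high, standing on the rear of the freshener's top: leave alone.
- shoe_brush: Wooden brush 50 x 140 x 40 mm: leave alone.
- glasses_case: Blue case 65 x 160 x 45 mm: leave alone.
- cream_jar: White jar with brass lid, 56 mm across, 50 mm high: leave alone.
Things that resemble listed ones, but are neither listed nor needed, are in the scene too. What is shaped like the fresh2 but blue or purple is not meant.

How it is judged:
On the way, in this order (a step that is already met when the one before it is completed fails the run):
1. The release is pressed and the tray pops out (value of joint tray above 0.07 m), for 0.2 s.
2. With the tray out, the spent pucks are in the bin and the fresh ones stand in the tray, let go (value of joint tray above 0.06 m and x of fresh1 in the frame of tray_floor between -0.032 and 0.032 m and y of fresh1 in the frame of tray_floor between -0.088 and 0.088 m and z of fresh1 in the frame of tray_floor between -0.004 and 0.008 m and angle between each of fresh1, fresh2, fresh3's own z axis and vertical below 0.2 rad and x of fresh2 in the frame of tray_floor between -0.032 and 0.032 m and y of fresh2 in the frame of tray_floor between -0.088 and 0.088 m and z of fresh2 in the frame of tray_floor between -0.004 and 0.008 m and x of fresh3 in the frame of tray_floor between -0.032 and 0.032 m and y of fresh3 in the frame of tray_floor between -0.088 and 0.088 m and z of fresh3 in the frame of tray_floor between -0.004 and 0.008 m and x of spent1 in the frame of bin between -0.073 and 0.073 m and y of spent1 in the frame of bin between -0.073 and 0.073 m and z of spent1 in the frame of bin between -0.004 and 0.035 m and x of spent2 in the frame of bin between -0.073 and 0.073 m and y of spent2 in the frame of bin between -0.073 and 0.073 m and z of spent2 in the frame of bin between -0.004 and 0.035 m and x of spent3 in the frame of bin between -0.073 and 0.073 m and y of spent3 in the frame of bin between -0.073 and 0.073 m and z of spent3 in the frame of bin between -0.004 and 0.035 m and contact force between the fingers and fresh1 below 0.1 N and contact force between the fingers and fresh2 below 0.1 N and contact force between the fingers and fresh3 below 0.1 N and contact force between the fingers and spent1 below 0.1 N and contact force between the fingers and spent2 below 0.1 N and contact force between the fingers and spent3 below 0.1 N), for 0.2 s.
3. The tray is pushed home and stays shut (value of joint tray below 0.004 m), for 0.4 s.
At the end, for the whole second after the job is handed in: The tray is shut and latched (within 4 mm of home) with every fresh puck standing upright on the tray's floor in a compartment, every spent puck lies in the bin, all at rest, and the orange pointer is within 2.5 mm of the green mark (value of joint tray below 0.004 m and x of fresh1 in the frame of tray_floor between -0.032 and 0.032 m and y of fresh1 in the frame of tray_floor between -0.088 and 0.088 m and z of fresh1 in the frame of tray_floor between -0.004 and 0.008 m and angle between each of fresh1, fresh2, fresh3's own z axis and vertical below 0.2 rad and x of fresh2 in the frame of tray_floor between -0.032 and 0.032 m and y of fresh2 in the frame of tray_floor between -0.088 and 0.088 m and z of fresh2 in the frame of tray_floor between -0.004 and 0.008 m and x of fresh3 in the frame of tray_floor between -0.032 and 0.032 m and y of fresh3 in the frame of tray_floor between -0.088 and 0.088 m and z of fresh3 in the frame of tray_floor between -0.004 and 0.008 m and x of spent1 in the frame of bin between -0.073 and 0.073 m and y of spent1 in the frame of bin between -0.073 and 0.073 m and z of spent1 in the frame of bin between -0.004 and 0.035 m and x of spent2 in the frame of bin between -0.073 and 0.073 m and y of spent2 in the frame of bin between -0.073 and 0.073 m and z of spent2 in the frame of bin between -0.004 and 0.035 m and x of spent3 in the frame of bin between -0.073 and 0.073 m and y of spent3 in the frame of bin between -0.073 and 0.073 m and z of spent3 in the frame of bin between -0.004 and 0.035 m and linear speed of each of fresh1, fresh2, fresh3, spent1, spent2, spent3 below 0.03 m/s and y of pointer_tip in the frame of mark_tip between -0.0025 and 0.0025 m); the robot touches nothing.
It fails at once if A bystander on the dresser is moved more than 30 mm (distance of any of cologne, ring_box, polish_tin, shoe_brush, glasses_case, cream_jar from where it was at the start of the episode above 0.03 m).
Of fresh1, fresh2, fresh3 only 2 to 3 are there at a start; the rules pass over those that are not, and their reading is None.
Of spent1, spent2, spent3 only 1 to 2 are there at a start; the rules pass over those that are not, and their reading is None.
At some moment in a run one of fresh1, fresh2, fresh3 may be knocked a few centimetres aside while the robot is not near it.
Once in a run the grip may slacken for a moment while it holds something.
It also fails if it takes over 200 s, if anything falls off the work surface, if the arm or the gripper's body presses on something with over 40 N, if the wrist force passes 120 N, or if a joint passes its speed limit or range.

ROBOT

A 6-joint arm with a two-finger parallel gripper is mounted at the origin on the work surface. World frame = base frame: x ahead of the robot, y to its left, z up, the work surface at z = 0. Lengths are in m, angles in rad, forces in N, time in s.
With the tool pointing down it reaches from about 0.225 to 0.725 m from the base axis. Payload 3.1 kg.
Tool frame: the origin (TCP) lies at the very end of the fingers, on their centre line; the grasp point (between the pads) lies 19 mm behind it (tcp_to_grasp is the distance from the TCP to the grasp point, in m); z points along the fingers, y is the line along which they close (so a half turn about z gives the same grasp; the last joint's range is limited). The gripper opens to 85 mm and grips with 20 to 120 N. Pads are 22 mm wide; open, the fingers measure 114 mm over their backs; the gripper's body (76 mm by 85 mm) begins 54 mm behind the grasp point. The pads swing forward as they close: fully open they stand 13 mm farther back than shut.
Start: joints at [-1.275, 0.048, 0.099, 1.622, 0, 1.443], TCP at [0.216, -0.479, 0.231] pointing down, gripper open.
Joint ranges: [-2.91, 2.91], [-0.99, 1.94], [-1.21, 1.42], [-2.12, 2.29], [-1.49, 1.47], [-3.14, 3.14]. Speed limits (rad/s): [2.79, 2.79, 3.14, 3.14, 3.14, 3.14].

INTERFACE

Orientations are given as a unit quaternion [w, x, y, z].
In Python, from workcell import observe, capture, finish_job, tcp_to_grasp gives the robot as it stands.
- The arm moves only by the tool send_rows, never from a script. Its argument "deltas" is a list of rows, each a list of 2 entries, a list of its own where there are three numbers: the shift along the world's x, y, z in m, then the turn about the world's z in degrees. In form: [[[tx, ty, tz], roll], ...]. A call has exactly 10 rows; each row is the pose to reach, as a shift and turn from the pose commanded when the call began; what a row does not reach only later rows make up. A row lasts 1/10 s, in which the tool goes at most 50 mm and 8.59 degrees, less where a joint would pass 70% of its speed; a pose out of reach is approached as far as the arm can. A call with a gripper value outside its range is refused whole. "hand" is the opening, from 0 (shut) to 1 (fully open), set as the call begins (left out, the last holds). The fingers move at their own pace and stop on an object; "squeeze" is the grip in N (left out, the last holds). Time passes only in rows, so rows that repeat a pose let the fingers close, or fill a call up. It gives the time, the measured TCP pose, the force, the opening and the grip force at its end, in the units of the state.
- observe(): the state, without advancing time (a new reading comes with each control period).
- capture(name): name is "side" or "top" or "wrist"; returns a dict with "color" (384x512x3 uint8, red, green, blue), "intrinsics" (3x3 intrinsics, pixels), "T" (4x4, takes a point from camera to world coordinates). Camera axes: x right, y down, z forward; pixel columns grow to the right and rows downward; lengths in m; the calibration is good to about 2 mm. A picture is of the moment at which its call begins. There is no depth.
- finish_job(): hands the job in; it is judged then, once.
The state is a dict: "t": time; "qpos": joint angles; "joint_vel": joint speeds; "effort": joint torques, N m; "tool_pos": TCP position; "eef_rot": TCP orientation; "force": force on the tool from outside, world axes, zero at the start; "wrist_torque": the same for the moment, N m; "width": finger opening in m; "grip_force": force on a finger pad.
Only numpy, scipy, OpenCV 4.12 (cv2) and the standard library are available. Lean on these libraries where they do the work, as an engineer would, in place of code of your own. Each camera call takes 0.05 s, during which the arm holds its last target. There are 200 camera calls.

## Working session

There is one attempt and no reset: what is moved stays moved. The work goes in short steps, Python scripts to look and compute and a tool call to move; the robot and the scene stay as the last step left them, time stands still between calls to the robot, and variables do not carry over. Pictures are saved under pics/ and viewed, at most 14 in all, crops included, and the job is handed in when it is done.

Besides the shell and the picture viewer there is one more tool, called as name([rows], argument=value, ...), one row to a line, values as JSON. send_rows: Moves the arm, as the interface text tells. Its arguments: {"type":"object","properties":{"deltas":{"type":"array","items":{"type":"array"}},"hand":{"type":"number"},"squeeze":{"type":"number"}},"required":["deltas"]}

```bash
mkdir -p pics; cat > h.py <<'E'
import numpy as np,cv2,sys
from workcell import observe,capture,finish_job,tcp_to_grasp
def snap(cam,name):
    c=capture(cam); cv2.imwrite('pics/%s.png'%name,c['color'][:,:,::-1]); np.savez('pics/%s.npz'%name,**c); return c
def load(name): return dict(np.load('pics/%s.npz'%name))
def ray(c,u,v,z):
    d=c['T'][:3,:3]@np.linalg.inv(c['intrinsics'])@np.array([u,v,1.]); o=c['T'][:3,3]
    return o+d*(z-o[2])/d[2]
def proj(c,p):
    q=c['intrinsics']@(c['T'][:3,:3].T@(np.array(p)-c['T'][:3,3])); return q[:2]/q[2]
E
python3 - <<'E'
from h import *
for n in ['top','side']:
    c=snap(n,n+'0'); print(n,c['T'].round(3).tolist(),c['intrinsics'].tolist())
print(observe(),tcp_to_grasp)
a=np.hstack([cv2.imread('pics/top0.png')]);
E
```

```text
top [[-0.009, -0.995, 0.102, 0.451], [-1.0, 0.009, -0.001, -0.0], [0.0, -0.102, -0.995, 1.309], [0.0, 0.0, 0.0, 1.0]] [[413.99337160521094, 0.0, 255.28605018460325], [0.0, 413.99337160521094, 188.48404403639287], [0.0, 0.0, 1.0]]
side [[-0.969, -0.18, 0.172, 0.394], [-0.248, 0.671, -0.699, 0.849], [0.01, -0.719, -0.695, 0.955], [0.0, 0.0, 0.0, 1.0]] [[417.86411336121313, 0.0, 255.20915727775088], [0.0, 417.86411336121313, 195.3462906191312], [0.0, 0.0, 1.0]]
{'t': 0.1, 'qpos': array([-1.27483097e+00,  4.86776147e-02,  9.77137131e-02,  1.62201079e+00,
       -1.03717480e-05,  1.44298015e+00]), 'joint_vel': array([-4.57107877e-04, -7.89277572e-04,  3.25441527e-03, -4.39948725e-05,
        3.93785474e-04,  9.41334445e-05]), 'effort': array([ 1.86934099e-03, -3.39850223e+01,  3.20936072e+01,  1.58235995e-02,
       -1.85049012e-04, -6.60248560e-06]), 'tool_pos': array([ 0.2156953 , -0.47801807,  0.23021329]), 'eef_rot': array([-1.08489704e-03,  9.77634437e-01,  2.10308635e-01, -9.66320488e-05]), 'force': array([ 0.03275909,  0.52572666, -0.72917461]), 'wrist_torque': array([ 0.0028149 , -0.03657155, -0.00916068]), 'grip_force': 0.0, 'width': 0.08545291327583551} 0.0187
```

View pics/top0.png

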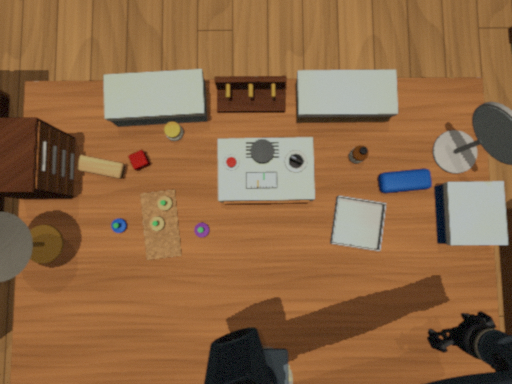

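View pics/side0.png

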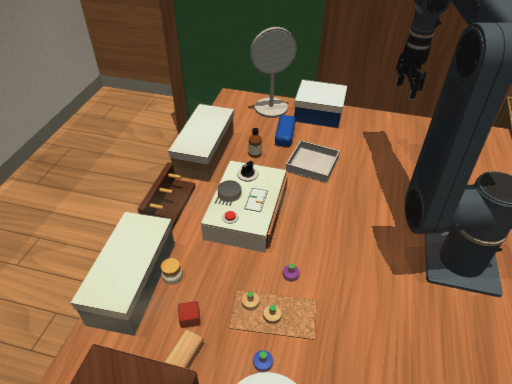

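Candidates (top view):
- **Fresh pucks:** pale at (165,202) and (157,224). The look-alikes are blue (119,226) and purple (202,230), which I reject.
- **Button:** red disc on the box at (231,162). The red ring box at (139,160) is rejected.
- **Knob:** black bar at (296,160). The polish tin at (262,151) is rejected.
- **Bin:** open tray at (359,223).

```bash
python3 - <<'E'
from h import *
t=load('top0'); im=t['color']; hsv=cv2.cvtColor(im,cv2.COLOR_RGB2HSV)
def blobs(m,box,mn=4):
    x0,y0,x1,y1=box; k=np.zeros(m.shape,np.uint8); k[y0:y1,x0:x1]=m[y0:y1,x0:x1]*255
    n,l,s,c=cv2.connectedComponentsWithStats(k); return [(c[i].round(2),s[i,4],np.argwhere(l==i)[:,::-1]) for i in range(1,n) if s[i,4]>=mn]
H,S,V=[hsv[:,:,i].astype(int) for i in range(3)]
white=(S<60)&(V>120)
for b in blobs(white,(210,130,322,210),500)+blobs(white,(325,190,395,255),150):
    r=cv2.minAreaRect(b[2].astype(np.float32)); print('white',b[:2],cv2.boxPoints(r).round(1).tolist())
for z,b in [(.075,blobs(white,(210,130,322,210),500)[0])]:
    q=cv2.boxPoints(cv2.minAreaRect(b[2].astype(np.float32))); print(np.array([ray(t,*p,z) for p in q]).round(4).tolist())
b=max(blobs(white,(325,190,395,255),50),key=lambda b:b[1])
allp=np.vstack([x[2] for x in blobs(white,(325,190,395,255),20)]).astype(np.float32)
q=cv2.boxPoints(cv2.minAreaRect(allp));P=np.array([ray(t,*p,.035) for p in q]);print('bin',P.round(3).tolist(),P.mean(0))
for nm,m,box,z in [('red',((H<6)|(H>174))&(S>150)&(V>100),(215,130,315,210),.087),('green',(H>45)&(H<85)&(S>80),(240,165,285,195),.076),('orange',(H>5)&(H<20)&(S>120),(240,165,285,195),.076),('stem',(H>40)&(H<85)&(S>80),(100,180,220,260),.04),('dark',V<50,(278,145,315,175),.119)]:
    for b in blobs(m,box,2): print(nm,b[:2],ray(t,*b[0],z).round(4))
def crop(n,x0,y0,x1,y1,w,h): return cv2.resize(cv2.imread('pics/%s.png'%n)[y0:y1,x0:x1],(w,h),interpolation=cv2.INTER_CUBIC)
cv2.imwrite('pics/c1.png',np.vstack([np.hstack([crop('top0',210,130,322,210,420,300),crop('top0',105,180,217,260,380,300)]),np.hstack([crop('side0',195,155,295,245,420,300),crop('side0',220,250,330,340,380,300)])]))
E
```

```text
white (array([265.54, 170.78]), np.int32(5283)) [[216.89999389648438, 138.1999969482422], [313.29998779296875, 136.6999969482422], [314.20001220703125, 199.39999389648438], [217.89999389648438, 200.89999389648438]]
white (array([357.54, 222.9 ]), np.int32(2276)) [[330.6000061035156, 243.5], [337.5, 195.39999389648438], [386.5, 202.39999389648438], [379.6000061035156, 250.5]]
[[0.7324, 0.1134, 0.075], [0.7342, -0.1791, 0.075], [0.5434, -0.1774, 0.075], [0.5417, 0.1105, 0.075]]
bin [[0.411, -0.23, 0.035], [0.558, -0.255, 0.035], [0.535, -0.406, 0.035], [0.388, -0.379, 0.035]] [ 0.47325307 -0.31753367  0.035     ]
red (array([230.84, 161.62]), np.int32(58)) [0.658  0.0707 0.087 ]
stem (array([162.5 , 202.17]), np.int32(24)) [0.5418 0.2837 0.04  ]
stem (array([154.71, 223.  ]), np.int32(24)) [0.4782 0.3067 0.04  ]
stem (array([115.78, 225.09]), np.int32(23)) [0.473  0.4254 0.04  ]
stem (array([200.22, 229.5 ]), np.int32(18)) [0.4572 0.1675 0.04  ]
dark (array([298.27, 157.33]), np.int32(15)) [ 0.6634 -0.1276  0.119 ]
dark (array([295.29, 161.58]), np.int32(31)) [ 0.6509 -0.1186  0.119 ]
```

View pics/c1.png

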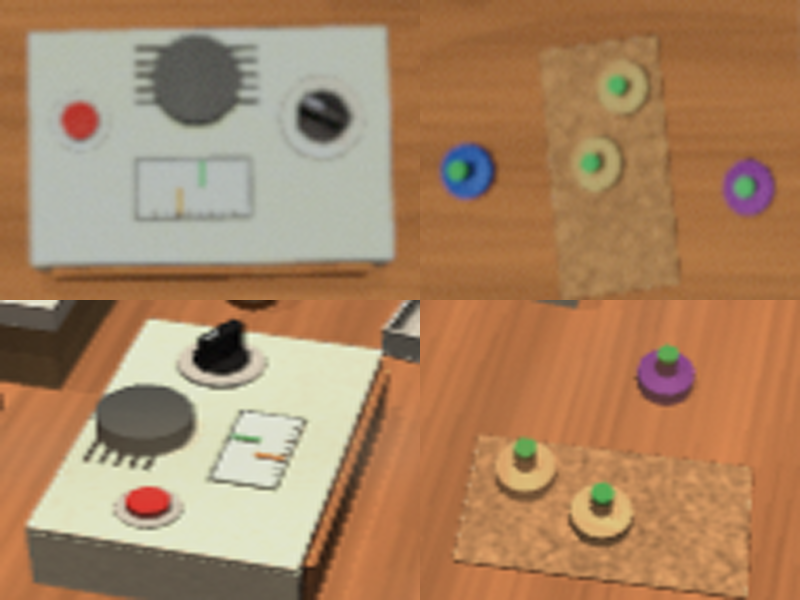

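The crop confirms two pale pucks with green tips on the mat, the red button at (231,162), the knob at (296,160), and the orange pointer left of the green mark. The freshener centre is at about (0.638, -0.033) with yaw about 0.3°. I'll go to the button now.

send_rows([
  [[0.028,0.035,0],8.5],
  [[0.056,0.07,0],17],
  [[0.084,0.105,0],25.5],
  [[0.112,0.14,0],34],
  [[0.14,0.175,0],42.5],
  [[0.168,0.21,0],51],
  [[0.196,0.245,0],59.5],
  [[0.224,0.28,0],68],
  [[0.252,0.315,0],76.5],
  [[0.28,0.35,0],85],
], hand=0, squeeze=40)

```text
t: 1.1
tool_pos: [0.4965, -0.1268, 0.2308]
eef_rot: [-0.0, 0.576, 0.817, -0.0]
force: [0.9, -0.1, 0.7]
width: -0.0001
grip_force: 0.0
```

send_rows([
  [[0.02,0.025,-0.01],8.5],
  [[0.04,0.05,-0.02],17],
  [[0.06,0.075,-0.03],25.5],
  [[0.08,0.1,-0.04],34],
  [[0.1,0.125,-0.06],42.5],
  [[0.12,0.15,-0.08],51],
  [[0.14,0.175,-0.1],59.5],
  [[0.162,0.2,-0.12],68],
  [[0.162,0.2,-0.13],71],
  [[0.162,0.2,-0.13],71],
])

```text
t: 2.1
tool_pos: [0.6558, 0.0724, 0.097]
eef_rot: [-0.004, -0.003, 1.0, -0.0]
force: [-0.8, -1.0, -0.6]
width: 0.0002
grip_force: 0.0
```

send_rows([
  [[0,0,-0.006],0],
  [[0,0,-0.012],0],
  [[0,0,-0.016],0],
  [[0,0,-0.019],0],
  [[0,0,-0.021],0],
  [[0,0,-0.021],0],
  [[0,0,0.02],0],
  [[0,0,0.07],0],
  [[0,0,0.12],0],
  [[0,0,0.15],0],
], hand=0)

```text
t: 3.1
tool_pos: [0.6589, 0.0717, 0.2563]
eef_rot: [0.003, -0.002, 1.0, 0.0]
force: [1.1, 0.0, 0.1]
width: -0.0
grip_force: 0.0
```

```bash
python3 - <<'E'
from h import *
t=snap('top','top1'); o=observe(); print(o['tool_pos'],o['force'])
cv2.imwrite('pics/c2.png',cv2.resize(cv2.imread('pics/top1.png')[120:270,100:400],(800,400),interpolation=cv2.INTER_CUBIC))
E
```

```text
[0.6604104  0.07164404 0.26134153] [ 0.87119886 -0.89006401  3.5719131 ]
```

View pics/c2.png

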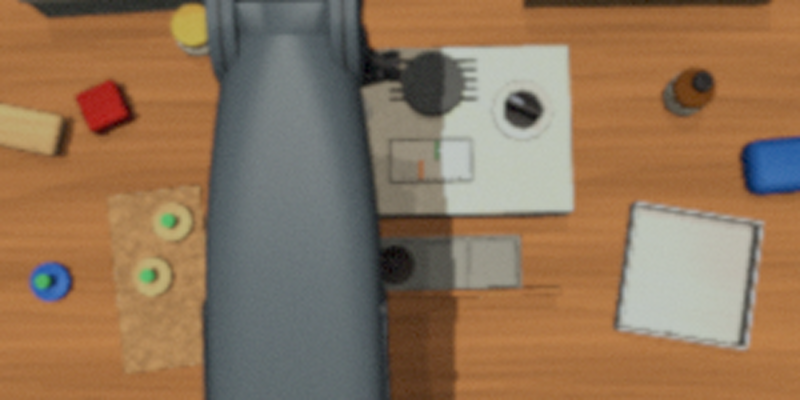

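Tray popped out, with a dark puck in the middle compartment at about (396,263) in the crop. The +y compartment is hidden, so I'll clear the arm.

send_rows([
  [[-0.018,-0.042,0],0],
  [[-0.036,-0.084,0],0],
  [[-0.054,-0.126,0],0],
  [[-0.072,-0.168,0],0],
  [[-0.09,-0.21,0],0],
  [[-0.108,-0.252,0],0],
  [[-0.126,-0.294,0],0],
  [[-0.144,-0.336,0],0],
  [[-0.162,-0.378,0],0],
  [[-0.18,-0.42,0],0],
], hand=0.55)

```text
t: 4.15
tool_pos: [0.477, -0.35, 0.2507]
eef_rot: [0.0, -0.002, 1.0, 0.0]
force: [1.2, -0.5, 0.1]
width: 0.047
grip_force: 0.0
```

```bash
cat >> h.py <<'E'
def mask(c,kind):
    H,S,V=[x.astype(int) for x in cv2.split(cv2.cvtColor(c['color'],cv2.COLOR_RGB2HSV))]
    return {'white':(S<60)&(V>120),'green':(H>40)&(H<85)&(S>80),'orange':(H>5)&(H<22)&(S>110),'dark':V<50,'gray':(S<60)&(V>60)}[kind]
def blobs(m,box,mn=4):
    x0,y0,x1,y1=box; k=np.zeros(m.shape,np.uint8); k[y0:y1,x0:x1]=m[y0:y1,x0:x1]*255
    n,l,s,c=cv2.connectedComponentsWithStats(k); return [(c[i].round(2),s[i,4],np.argwhere(l==i)[:,::-1]) for i in range(1,n) if s[i,4]>=mn]
E
python3 - <<'E'
from h import *
t=snap('top','top2'); s=snap('side','side2'); print(observe()['tool_pos'])
cv2.imwrite('pics/c3.png',np.vstack([cv2.resize(cv2.imread('pics/top2.png')[190:240,215:315],(600,300),interpolation=cv2.INTER_CUBIC),cv2.resize(cv2.imread('pics/side2.png')[180:260,200:360],(600,300),interpolation=cv2.INTER_CUBIC)]))
for b in blobs(mask(t,'gray'),(215,206,320,240),30): 
    q=cv2.boxPoints(cv2.minAreaRect(b[2].astype(np.float32)));print('tray',b[:2],np.array([ray(t,*p,.03)[:2] for p in q]).round(4).tolist())
for b in blobs(mask(t,'dark'),(215,206,320,240),10): print('spent',b[:2],ray(t,*b[0],.035).round(4))
E
```

```text
[ 0.47523555 -0.35353783  0.24992061]
tray (array([266.66, 217.94]), np.int32(1040)) [[0.4638, 0.0526], [0.5285, 0.0523], [0.5269, -0.1209], [0.4623, -0.1196]]
```

View pics/c3.png

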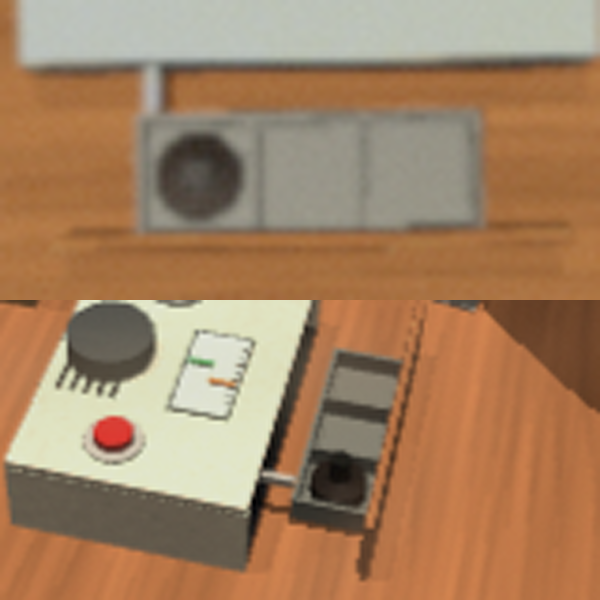

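The tray holds one spent puck in the +y compartment, at about (248,219) in the top image. The other two are empty. Now I'll get precise stem positions.

```bash
python3 - <<'E'
from h import *
from scipy.optimize import least_squares
t=load('top2'); s=load('side2')
def tri(a,b):
    f=lambda p: np.r_[proj(t,p)-a,proj(s,p)-b]; r=least_squares(f,[.5,0,.03]); return r.x.round(4),np.abs(r.fun).max().round(2)
V=t['color'].max(2)
for b in blobs(V<95,(236,206,260,232),30): (c,r)=cv2.minEnclosingCircle(b[2].astype(np.float32)); print('disc',c,r,b[:2],ray(t,*c,.028).round(4))
gs=[b for b in blobs(mask(t,'green'),(100,180,220,260),8)]; ss=blobs(mask(s,'green'),(220,250,330,345),8)
for b in gs: print('green top',b[:2],ray(t,*b[0],.044).round(4))
for b in ss: print('side',b[:2],ray(s,*b[0],.042).round(4))
for nm in ['green','orange']:
    for b in blobs(mask(t,nm),(240,165,285,195),2): print(nm,b[:2],ray(t,*b[0],.076).round(4))
    for b in blobs(mask(s,nm),(240,180,275,215),2): print(nm,b[:2],ray(s,*b[0],.076).round(4))
E
```

```text
disc (247.6511688232422, 218.55813598632812) 6.966182708740234 (array([247.81, 218.67]), np.int32(151)) [0.4895 0.0228 0.028 ]
green top (array([162.5, 202. ]), np.int32(26)) [0.542  0.2828 0.044 ]
green top (array([154.71, 223.  ]), np.int32(24)) [0.4782 0.3057 0.044 ]
green top (array([115.78, 225.09]), np.int32(23)) [0.4729 0.4241 0.044 ]
green top (array([200.22, 229.5 ]), np.int32(18)) [0.4572 0.167  0.044 ]
side (array([291.4 , 265.96]), np.int32(25)) [0.458  0.1698 0.042 ]
side (array([249.8 , 293.92]), np.int32(25)) [0.5435 0.282  0.042 ]
side (array([272.5, 307.5]), np.int32(32)) [0.4795 0.3052 0.042 ]
green (array([253.5, 196. ]), np.int32(4)) [ 0.6153 -0.0308  0.076 ]
orange (array([258.5 , 201.33]), np.int32(6)) [ 0.5951 -0.0125  0.076 ]
```

send_rows([
  [[0.001,0.041,0],0],
  [[0.002,0.083,0],0],
  [[0.004,0.125,0],0],
  [[0.005,0.167,0],0],
  [[0.006,0.209,0],0],
  [[0.008,0.251,-0.02],0],
  [[0.01,0.293,-0.05],0],
  [[0.011,0.335,-0.09],0],
  [[0.012,0.372,-0.13],0],
  [[0.012,0.372,-0.15],0],
])

```text
t: 5.25
tool_pos: [0.4886, 0.0274, 0.099]
eef_rot: [-0.001, -0.005, 1.0, 0.001]
force: [0.0, -0.2, -0.0]
width: 0.0473
grip_force: 0.0
```

send_rows([
  [[0,0,-0.01],0],
  [[0,0,-0.02],0],
  [[0,0,-0.03],0],
  [[0,0,-0.03],0],
  [[0,0,-0.03],0],
  [[0,0,-0.03],0],
  [[0,0,-0.03],0],
  [[0,0,-0.03],0],
  [[0,0,-0.03],0],
  [[0,0,-0.03],0],
])

```text
t: 6.25
tool_pos: [0.4899, 0.0235, 0.0714]
eef_rot: [0.0, -0.002, 1.0, -0.0]
force: [0.3, 0.7, -0.8]
width: 0.0475
grip_force: 0.0
```

```bash
python3 - <<'E'
from h import *
o=observe(); print(o['tool_pos'],o['force'],o['eef_rot'])
s=snap('wrist','wr3'); a=cv2.imread('pics/wr3.png')
for p in [(.49,.023,.052)]: print(proj(s,p))
b=snap('side','side3'); cv2.imwrite('pics/c4.png',np.hstack([cv2.resize(a,(400,300)),cv2.resize(cv2.imread('pics/side3.png')[180:270,220:340],(400,300),interpolation=cv2.INTER_CUBIC)]))
E
```

```text
[0.48990432 0.0234603  0.07140499] [ 0.29266607  0.72443744 -0.76514525] [ 4.98750473e-05 -2.48130885e-03  9.99996920e-01 -7.43735603e-06]
[251.56780964 232.43987439]
```

View pics/c4.png

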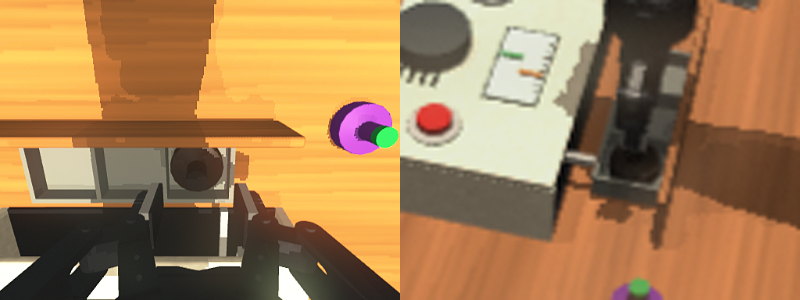

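Wrist view: the stem sits at (196,160), midway between the finger blades at (152,·) and (240,·). Descending to grip.

send_rows([
  [[0,0,-0.01],0],
  [[0,0,-0.02],0],
  [[0,0,-0.03],0],
  [[0,0,-0.038],0],
  [[0,0,-0.038],0],
  [[0,0,-0.038],0],
  [[0,0,-0.038],0],
  [[0,0,-0.038],0],
  [[0,0,-0.038],0],
  [[0,0,-0.038],0],
])

```text
t: 7.35
tool_pos: [0.4902, 0.0234, 0.0337]
eef_rot: [0.0, -0.002, 1.0, -0.0]
force: [-0.6, 0.6, -0.1]
width: 0.0471
grip_force: 0.0
```

send_rows([
  [[0,0,0],0],
  [[0,0,0],0],
  [[0,0,0],0],
  [[0,0,0],0],
  [[0,0,0.01],0],
  [[0,0,0.03],0],
  [[0,0,0.06],0],
  [[0,0,0.09],0],
  [[0,0,0.09],0],
  [[0,0,0.09],0],
], hand=0, squeeze=50)

```text
t: 8.35
tool_pos: [0.4907, 0.0234, 0.1247]
eef_rot: [0.001, -0.002, 1.0, -0.0]
force: [0.1, 0.2, -0.8]
width: 0.0136
grip_force: 48.7
```

send_rows([
  [[-0.002,-0.035,0],0],
  [[-0.004,-0.07,0],0],
  [[-0.006,-0.105,0],0],
  [[-0.008,-0.14,0],0],
  [[-0.01,-0.175,0],0],
  [[-0.012,-0.21,0],0],
  [[-0.014,-0.245,0],0],
  [[-0.016,-0.28,0],0],
  [[-0.017,-0.315,0],0],
  [[-0.017,-0.341,0],0],
])

```text
t: 9.35
tool_pos: [0.4714, -0.3189, 0.1212]
eef_rot: [-0.001, -0.002, 1.0, 0.001]
force: [1.9, -0.2, -0.5]
width: 0.0138
grip_force: 48.8
```

send_rows([
  [[0,0,-0.03],0],
  [[0,0,-0.06],0],
  [[0,0,-0.08],0],
  [[0,0,-0.092],0],
  [[0,0,-0.094],0],
  [[0,0,-0.094],0],
  [[0,0,-0.094],0],
  [[0,0,-0.094],0],
  [[0,0,-0.094],0],
  [[0,0,-0.094],0],
])

```text
t: 10.35
tool_pos: [0.4733, -0.3178, 0.03]
eef_rot: [0.0, -0.002, 1.0, -0.0]
force: [-0.2, 0.5, 0.0]
width: 0.0141
grip_force: 49.1
```

send_rows([
  [[0,0,0],0],
  [[0,0,0],0],
  [[0,0,0],0],
  [[0,0,0],0],
  [[0,0,0],0],
  [[0,0,0.03],0],
  [[0,0,0.07],0],
  [[0,0,0.11],0],
  [[0,0,0.15],0],
  [[0,0,0.18],0],
], hand=0.55)

```text
t: 11.35
tool_pos: [0.4734, -0.318, 0.2126]
eef_rot: [0.001, -0.002, 1.0, -0.001]
force: [1.7, -0.9, -0.2]
width: 0.047
grip_force: 0.0
```

send_rows([
  [[0,0.045,0],0],
  [[0,0.09,0],0],
  [[0,0.135,0],0],
  [[0,0.18,0],0],
  [[0,0.225,0],0],
  [[0,0.27,0],0],
  [[0,0.315,0],0],
  [[0.002,0.36,0],0],
  [[0.004,0.405,0],0],
  [[0.006,0.45,0],0],
])

```text
t: 12.35
tool_pos: [0.4787, 0.1343, 0.2096]
eef_rot: [0.0, -0.002, 1.0, 0.0]
force: [0.8, -0.4, 0.9]
width: 0.0472
grip_force: 0.0
```

```bash
python3 - <<'E'
from h import *
o=observe(); print(o['tool_pos'],o['t'])
t=snap('top','top4'); s=snap('side','side4'); 
V=t['color'].max(2)
for b in blobs(V<80,(325,190,395,255),30): print('bin dark',b[:2],ray(t,*b[0],.02).round(3))
for b in blobs(mask(t,'green'),(100,180,220,260),8): print('top',b[:2],ray(t,*b[0],.044).round(4))
for b in blobs(mask(s,'green'),(220,250,330,345),8): print('side',b[:2],ray(s,*b[0],.042).round(4))
E
```

```text
[0.47870651 0.13429691 0.20958778] 12.35
bin dark (array([357.37, 222.9 ]), np.int32(109)) [ 0.473 -0.318  0.02 ]
top (array([115.78, 225.09]), np.int32(23)) [0.4729 0.4241 0.044 ]
side (array([291.4 , 265.96]), np.int32(25)) [0.458  0.1698 0.042 ]
side (array([249.8 , 293.92]), np.int32(25)) [0.5435 0.282  0.042 ]
side (array([272.5, 307.5]), np.int32(32)) [0.4795 0.3052 0.042 ]
```

The spent puck is in the bin at (0.473,-0.318). Next is the nearer fresh puck at (0.479,0.3055).

send_rows([
  [[0,0.04,0],0],
  [[0,0.08,0],0],
  [[0,0.12,-0.03],0],
  [[0,0.16,-0.06],0],
  [[0,0.173,-0.09],0],
  [[0,0.173,-0.12],0],
  [[0,0.173,-0.14],0],
  [[0,0.173,-0.15],0],
  [[0,0.173,-0.15],0],
  [[0,0.173,-0.15],0],
])

```text
t: 13.45
tool_pos: [0.4797, 0.3052, 0.0604]
eef_rot: [0.001, -0.002, 1.0, 0.0]
force: [0.8, -0.4, 0.2]
width: 0.0468
grip_force: 0.0
```

```bash
python3 - <<'E'
from h import *
o=observe(); print(o['tool_pos'],o['t'])
s=snap('wrist','wr5'); sd=snap('side','side5')
for b in blobs(mask(s,'green'),(0,0,512,384),50): print(b[:2],ray(s,*b[0],.043).round(4))
for b in blobs(mask(sd,'green'),(220,250,330,345),8): print('side',b[:2],ray(sd,*b[0],.042).round(4))
E
```

```text
[0.47971364 0.30522157 0.06036615] 13.45
(array([ 15.19, 194.56]), np.int32(791)) [0.4559 0.1729 0.043 ]
(array([456.91, 221.18]), np.int32(758)) [0.4712 0.4229 0.043 ]
(array([254.22, 232.45]), np.int32(627)) [0.4788 0.3064 0.043 ]
(array([218.23, 319.87]), np.int32(524)) [0.5413 0.2834 0.043 ]
side (array([249.8 , 293.92]), np.int32(25)) [0.5435 0.282  0.042 ]
```

send_rows([
  [[0,0,-0.012],0],
  [[0,0,-0.024],0],
  [[0,0,-0.036],0],
  [[0,0,-0.036],0],
  [[0,0,-0.036],0],
  [[0,0,-0.036],0],
  [[0,0,-0.036],0],
  [[0,0,-0.036],0],
  [[0,0,-0.036],0],
  [[0,0,-0.036],0],
])

```text
t: 14.55
tool_pos: [0.479, 0.3055, 0.0236]
eef_rot: [0.0, -0.002, 1.0, 0.0]
force: [0.0, 0.2, 0.8]
width: 0.0472
grip_force: 0.0
```

send_rows([
  [[0,0,0],0],
  [[0,0,0],0],
  [[0,0,0],0],
  [[0,0,0],0],
  [[0,0,0.01],0],
  [[0,0,0.03],0],
  [[0,0,0.06],0],
  [[0,0,0.09],0],
  [[0,0,0.11],0],
  [[0,0,0.11],0],
], hand=0, squeeze=60)

```text
t: 15.55
tool_pos: [0.4814, 0.3067, 0.1382]
eef_rot: [0.004, -0.002, 1.0, 0.002]
force: [0.7, 0.2, 0.6]
width: 0.0137
grip_force: 58.6
```

send_rows([
  [[0.002,-0.04,0],0],
  [[0.004,-0.08,0],0],
  [[0.006,-0.12,0],0],
  [[0.008,-0.16,0],0],
  [[0.01,-0.2,0],0],
  [[0.012,-0.24,0],0],
  [[0.013,-0.28,0],0],
  [[0.014,-0.32,0],0],
  [[0.015,-0.36,0],0],
  [[0.015,-0.3965,0],0],
])

```text
t: 16.55
tool_pos: [0.4929, -0.0926, 0.1318]
eef_rot: [-0.001, -0.002, 1.0, 0.0]
force: [0.3, -0.2, -0.5]
width: 0.0139
grip_force: 43.2
```

send_rows([
  [[0,0,-0.02],0],
  [[0,0,-0.04],0],
  [[0,0,-0.055],0],
  [[0,0,-0.065],0],
  [[0,0,-0.065],0],
  [[0,0,-0.065],0],
  [[0,0,-0.065],0],
  [[0,0,-0.065],0],
  [[0,0,-0.065],0],
  [[0,0,-0.065],0],
])

```text
t: 17.55
tool_pos: [0.4942, -0.0911, 0.0688]
eef_rot: [0.0, -0.003, 1.0, -0.0]
force: [0.7, 0.2, -0.3]
width: 0.0138
grip_force: 59.1
```

```bash
python3 - <<'E'
from h import *
o=observe(); print(o['tool_pos'],o['width'],o['t'])
s=snap('wrist','wr6'); sd=snap('side','side6')
cv2.imwrite('pics/c5.png',np.hstack([cv2.resize(cv2.imread('pics/wr6.png'),(400,300)),cv2.resize(cv2.imread('pics/side6.png')[150:240,240,None].repeat(1,1) if 0 else cv2.imread('pics/side6.png')[150:240,220:340],(400,300),interpolation=cv2.INTER_CUBIC)]))
for b in blobs(mask(s,'green'),(0,0,512,384),50): print(b[:2],ray(s,*b[0],.09).round(4))
E
```

```text
[ 0.49424488 -0.09112748  0.06883753] 0.013846503449860145 17.55
(array([253.51, 268.5 ]), np.int32(1009)) [ 0.4925 -0.0904  0.09  ]
```

View pics/c5.png

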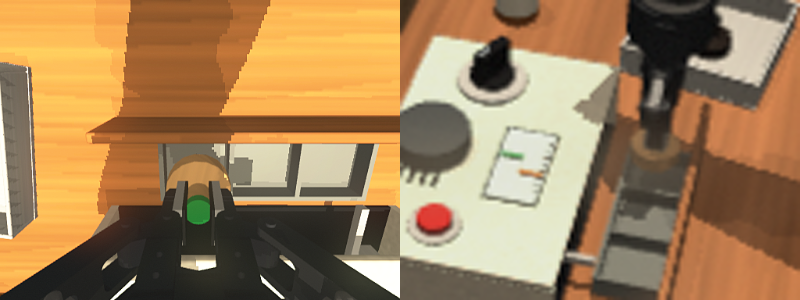

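The puck hangs upright, centred over the -y compartment at (198,170) in the wrist view. Lowering and releasing.

send_rows([
  [[0,0,-0.012],0],
  [[0,0,-0.024],0],
  [[0,0,-0.032],0],
  [[0,0,-0.036],0],
  [[0,0,-0.036],0],
  [[0,0,-0.036],0],
  [[0,0,-0.036],0],
  [[0,0,-0.036],0],
  [[0,0,-0.036],0],
  [[0,0,-0.036],0],
])

```text
t: 18.65
tool_pos: [0.4939, -0.0911, 0.0323]
eef_rot: [-0.0, -0.002, 1.0, 0.0]
force: [-0.9, 1.1, -1.0]
width: 0.0136
grip_force: 59.6
```

send_rows([
  [[0,0,0],0],
  [[0,0,0],0],
  [[0,0,0],0],
  [[0,0,0],0],
  [[0,0,0.01],0],
  [[0,0,0.03],0],
  [[0,0,0.06],0],
  [[0,0,0.1],0],
  [[0,0,0.14],0],
  [[0,0,0.14],0],
], hand=0.5)

```text
t: 19.65
tool_pos: [0.4979, -0.0923, 0.1805]
eef_rot: [0.007, -0.002, 1.0, -0.002]
force: [0.7, -0.9, -0.1]
width: 0.0427
grip_force: 0.0
```

```bash
python3 - <<'E'
from h import *
o=observe(); print(o['tool_pos'],o['width'],o['force'],o['t'])
s=snap('wrist','wr7'); sd=snap('side','side7'); t=snap('top','top7')
for b in blobs(mask(s,'green'),(0,0,512,384),50): print(b[:2],ray(s,*b[0],.052).round(4))
for b in blobs(mask(sd,'green'),(220,150,350,345),8): print('side',b[:2],ray(sd,*b[0],.042).round(4))
for b in blobs(mask(t,'green'),(100,180,220,260),8): print('top',b[:2],ray(t,*b[0],.044).round(4))
E
```

```text
[ 0.49785826 -0.09234055  0.18047384] 0.042743164079838476 [ 0.74826643 -0.87202124 -0.08017112] 19.65
(array([255.58, 173.51]), np.int32(257)) [ 0.4934 -0.0903  0.052 ]
side (array([295.88, 195.59]), np.int32(17)) [ 0.4954 -0.1011  0.042 ]
side (array([291.4 , 265.96]), np.int32(25)) [0.458  0.1698 0.042 ]
side (array([249.88, 293.83]), np.int32(24)) [0.5434 0.2817 0.042 ]
top (array([162.5 , 202.17]), np.int32(24)) [0.5415 0.2828 0.044 ]
top (array([115.78, 225.09]), np.int32(23)) [0.4729 0.4241 0.044 ]
top (array([200.22, 229.5 ]), np.int32(18)) [0.4572 0.167  0.044 ]
```

First fresh puck is standing at (0.493,-0.090). Now for the second one at (0.542,0.2825).

send_rows([
  [[0.005,0.04,0],0],
  [[0.01,0.08,0],0],
  [[0.015,0.12,0],0],
  [[0.02,0.16,0],0],
  [[0.025,0.2,0],0],
  [[0.03,0.24,0],0],
  [[0.036,0.28,0],0],
  [[0.042,0.32,0],0],
  [[0.048,0.36,0],0],
  [[0.048,0.3735,0],0],
])

```text
t: 20.8
tool_pos: [0.5405, 0.2855, 0.1693]
eef_rot: [-0.002, -0.004, 1.0, -0.0]
force: [1.1, 0.4, -0.8]
width: 0.0427
grip_force: 0.0
```

send_rows([
  [[0,0,-0.03],0],
  [[0,0,-0.06],0],
  [[0,0,-0.09],0],
  [[0,0,-0.11],0],
  [[0,0,-0.113],0],
  [[0,0,-0.113],0],
  [[0,0,-0.113],0],
  [[0,0,-0.113],0],
  [[0,0,-0.113],0],
  [[0,0,-0.113],0],
])

```text
t: 21.8
tool_pos: [0.5426, 0.2827, 0.0605]
eef_rot: [0.001, -0.002, 1.0, 0.0]
force: [-0.1, -0.4, -0.3]
width: 0.0425
grip_force: 0.0
```

```bash
python3 - <<'E'
from h import *
o=observe(); print(o['tool_pos'],o['width'],o['t'])
s=snap('wrist','wr8')
for b in blobs(mask(s,'green'),(0,0,512,384),50): print(b[:2],ray(s,*b[0],.043).round(4))
E
```

```text
[0.54259131 0.28273473 0.06047159] 0.04252718197568779 21.8
(array([28.88, 78.67]), np.int32(1114)) [0.4579 0.1717 0.043 ]
(array([508.18, 115.29]), np.int32(150)) [0.4745 0.4141 0.043 ]
(array([253.4 , 232.74]), np.int32(626)) [0.5419 0.2833 0.043 ]
```

send_rows([
  [[0,0,-0.012],0],
  [[0,0,-0.024],0],
  [[0,0,-0.036],0],
  [[0,0,-0.036],0],
  [[0,0,-0.036],0],
  [[0,0,-0.036],0],
  [[0,0,-0.036],0],
  [[0,0,-0.036],0],
  [[0,0,-0.036],0],
  [[0,0,-0.036],0],
])

```text
t: 22.85
tool_pos: [0.5421, 0.2825, 0.0236]
eef_rot: [0.0, -0.002, 1.0, 0.0]
force: [0.9, 0.0, -0.8]
width: 0.0423
grip_force: 0.0
```

send_rows([
  [[0,0,0],0],
  [[0,0,0],0],
  [[0,0,0],0],
  [[0,0,0],0],
  [[0,0,0.01],0],
  [[0,0,0.03],0],
  [[0,0,0.06],0],
  [[0,0,0.09],0],
  [[0,0,0.11],0],
  [[0,0,0.11],0],
], hand=0, squeeze=60)

```text
t: 23.85
tool_pos: [0.5444, 0.2835, 0.1383]
eef_rot: [0.004, -0.002, 1.0, 0.002]
force: [1.1, 0.7, 0.1]
width: 0.0135
grip_force: 58.6
```

send_rows([
  [[-0.005,-0.03,0],0],
  [[-0.01,-0.06,0],0],
  [[-0.015,-0.09,0],0],
  [[-0.02,-0.12,0],0],
  [[-0.026,-0.15,0],0],
  [[-0.032,-0.18,0],0],
  [[-0.04,-0.21,0],0],
  [[-0.048,-0.24,0],0],
  [[-0.048,-0.257,0],0],
  [[-0.048,-0.257,0],0],
])

```text
t: 24.85
tool_pos: [0.4928, 0.0236, 0.1318]
eef_rot: [-0.001, -0.001, 1.0, -0.0]
force: [-0.1, 1.3, 0.1]
width: 0.0137
grip_force: 58.7
```

```bash
python3 - <<'E'
from h import *
o=observe(); print(o['tool_pos'],o['width'],o['t'])
s=snap('wrist','wr9')
for b in blobs(mask(s,'green'),(0,0,512,384),50): print(b[:2],ray(s,*b[0],.154).round(4))
E
```

```text
[0.49280962 0.0235574  0.13184895] 0.013746240379123843 24.85
(array([435.28, 150.28]), np.int32(429)) [0.4358 0.0971 0.154 ]
(array([107.73, 198.35]), np.int32(391)) [ 0.4565 -0.0373  0.154 ]
(array([253.5 , 268.28]), np.int32(984)) [0.4904 0.0243 0.154 ]
```

send_rows([
  [[0,-0.001,-0.03],0],
  [[0,-0.001,-0.06],0],
  [[0,-0.001,-0.08],0],
  [[0,-0.001,-0.09],0],
  [[0,-0.001,-0.097],0],
  [[0,-0.001,-0.101],0],
  [[0,-0.001,-0.101],0],
  [[0,-0.001,-0.101],0],
  [[0,-0.001,-0.101],0],
  [[0,-0.001,-0.101],0],
])

```text
t: 25.9
tool_pos: [0.4944, 0.0244, 0.0331]
eef_rot: [0.001, -0.002, 1.0, 0.0]
force: [-0.2, 0.5, -0.8]
width: 0.0134
grip_force: 58.7
```

send_rows([
  [[0,0,0],0],
  [[0,0,0],0],
  [[0,0,0],0],
  [[0,0,0],0],
  [[0,0,0.01],0],
  [[0,0,0.03],0],
  [[0,0,0.06],0],
  [[0,0,0.1],0],
  [[0,0,0.14],0],
  [[0,0,0.14],0],
], hand=0.5)

```text
t: 26.9
tool_pos: [0.498, 0.0241, 0.1803]
eef_rot: [0.007, -0.002, 1.0, -0.001]
force: [1.1, 0.3, 0.3]
width: 0.0426
grip_force: 0.0
```

send_rows([
  [[-0.02,-0.01,0],0],
  [[-0.05,-0.025,0],0],
  [[-0.08,-0.04,0],0],
  [[-0.11,-0.058,0],0],
  [[-0.14,-0.058,0],0],
  [[-0.16,-0.058,0],0],
  [[-0.16,-0.058,-0.03],0],
  [[-0.16,-0.058,-0.06],0],
  [[-0.16,-0.058,-0.09],0],
  [[-0.16,-0.058,-0.11],0],
], hand=0)

```text
t: 27.9
tool_pos: [0.3327, -0.0332, 0.0604]
eef_rot: [-0.001, -0.002, 1.0, 0.0]
force: [-0.5, -0.2, -0.5]
width: 0.0004
grip_force: 0.0
```

```bash
python3 - <<'E'
from h import *
o=observe(); print(o['tool_pos'],o['width'],o['t'])
sd=snap('side','side10'); t=snap('top','top10')
for b in blobs(mask(sd,'green'),(200,150,350,345),5): print('side',b[:2],ray(sd,*b[0],.052).round(4))
for b in blobs(mask(t,'green'),(100,165,320,260),5): print('top',b[:2],ray(t,*b[0],.052).round(4))
cv2.imwrite('pics/c6.png',np.vstack([cv2.resize(cv2.imread('pics/top10.png')[180:260,195:315],(500,300),interpolation=cv2.INTER_CUBIC),cv2.resize(cv2.imread('pics/side10.png')[160:256,200:360],(500,300),interpolation=cv2.INTER_CUBIC)]))
E
```

```text
[ 0.33268655 -0.03322104  0.06036327] 0.0004075821870829168 27.9
side (array([295.84, 195.63]), np.int32(19)) [ 0.4944 -0.0905  0.052 ]
side (array([288.44, 222.3 ]), np.int32(27)) [0.4951 0.0257 0.052 ]
side (array([291.46, 265.88]), np.int32(24)) [0.4572 0.177  0.052 ]
top (array([246.83, 217.  ]), np.int32(23)) [0.4936 0.0248 0.052 ]
top (array([284.5 , 216.73]), np.int32(22)) [ 0.4933 -0.0894  0.052 ]
top (array([115.78, 225.09]), np.int32(23)) [0.4728 0.4214 0.052 ]
top (array([200.22, 229.5 ]), np.int32(18)) [0.4571 0.1659 0.052 ]
```

View pics/c6.png

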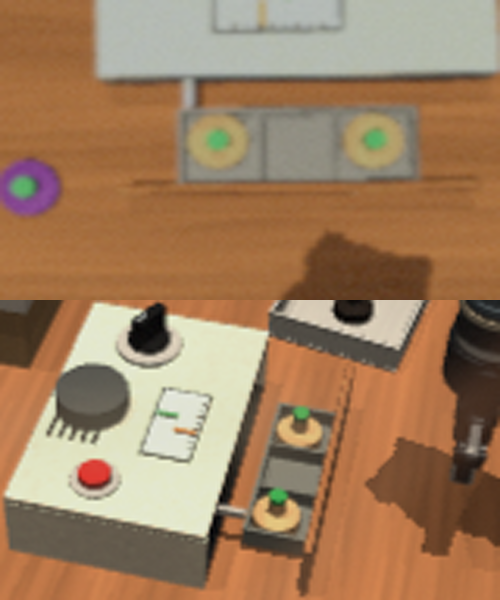

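Both fresh pucks stand in the outer compartments (stems at crop (217,139) and (375,139)). The mat is empty and the spent puck is in the bin. Now pushing the tray.

send_rows([
  [[0,0,-0.02],0],
  [[0.01,0,-0.028],0],
  [[0.03,0,-0.028],0],
  [[0.05,0,-0.028],0],
  [[0.07,0,-0.028],0],
  [[0.085,0,-0.028],0],
  [[0.095,0,-0.028],0],
  [[0.105,0,-0.028],0],
  [[0.115,0,-0.028],0],
  [[0.125,0,-0.028],0],
])

```text
t: 29.0
tool_pos: [0.4586, -0.0335, 0.0345]
eef_rot: [-0.001, -0.002, 1.0, -0.0]
force: [-3.1, -0.4, 2.7]
width: 0.0001
grip_force: 1.4
```

send_rows([
  [[0.006,0,0],0],
  [[0.012,0,0],0],
  [[0.018,0,0],0],
  [[0.024,0,0],0],
  [[0.03,0,0],0],
  [[0.036,0,0],0],
  [[0.042,0,0],0],
  [[0.048,0,0],0],
  [[0.054,0,0],0],
  [[0.054,0,0],0],
])

```text
t: 30.0
tool_pos: [0.5137, -0.0334, 0.0342]
eef_rot: [0.0, -0.003, 1.0, 0.0]
force: [-2.4, 1.2, 0.3]
width: -0.0001
grip_force: 0.8
```

```bash
python3 - <<'E'
from h import *
o=observe(); print(o['tool_pos'],o['force'],o['t'])
E
```

```text
[ 0.51368552 -0.03340584  0.03415998] [-2.3566737   1.24386394  0.31496255] 30.0
```

send_rows([
  [[0.002,0,0],0],
  [[0.004,0,0],0],
  [[0.006,0,0],0],
  [[0.008,0,0],0],
  [[0.01,0,0],0],
  [[0.012,0,0],0],
  [[0.014,0,0],0],
  [[0.015,0,0],0],
  [[0.016,0,0],0],
  [[0.016,0,0],0],
])

```text
t: 31.0
tool_pos: [0.5292, -0.0334, 0.0341]
eef_rot: [0.0, -0.003, 1.0, 0.0]
force: [-2.8, 2.2, -0.6]
width: -0.0002
grip_force: 1.4
```

send_rows([
  [[0.001,0,0],0],
  [[0.002,0,0],0],
  [[0.003,0,0],0],
  [[0.004,0,0],0],
  [[0.005,0,0],0],
  [[0.006,0,0],0],
  [[0.007,0,0],0],
  [[0.008,0,0],0],
  [[0.008,0,0],0],
  [[0.008,0,0],0],
])

```text
t: 32.0
tool_pos: [0.5308, -0.0334, 0.0342]
eef_rot: [-0.006, -0.002, 1.0, -0.0]
force: [-17.5, 2.4, 12.5]
width: 0.0001
grip_force: 8.9
```

The tool stopped with 17.5 N of force, so the tray is at its end stop. Backing off to check the latch.

send_rows([
  [[0.001,0,0],0],
  [[0.001,0,0],0],
  [[-0.01,0,0],0],
  [[-0.03,0,0],0],
  [[-0.06,0,0],0],
  [[-0.1,0,0],0],
  [[-0.1,0,0.05],0],
  [[-0.1,0,0.1],0],
  [[-0.1,0,0.13],0],
  [[-0.1,0,0.13],0],
])

```text
t: 33.0
tool_pos: [0.4416, -0.0353, 0.1705]
eef_rot: [0.007, -0.002, 1.0, -0.002]
force: [1.1, 0.9, 0.3]
width: 0.0003
grip_force: 0.0
```

```bash
python3 - <<'E'
from h import *
o=observe(); print(o['tool_pos'],o['t'])
sd=snap('side','side11'); t=snap('top','top11')
a=load('top0')['color'].astype(int); d=np.abs(a-t['color'].astype(int)).max(2)
print('diff front', (d[195:240,215:260]>30).sum())
def rng(c,nm,box):
    for b in blobs(mask(c,nm),box,2): print(nm,b[:2])
for n in ['top0']: 
    c=load(n); S=c['color'][170:192,240:282].astype(int); 
    # colour excess, weighted centroids
    g=np.clip(S[:,:,1]-S[:,:,[0,2]].max(2)-15,0,None); o_=np.clip(S[:,:,0]-S[:,:,2]-40,0,None)
    for nm,w in [('g',g),('o',o_)]:
        v,u=np.mgrid[170:192,240:282]; p=((u*w).sum()/w.sum(),(v*w).sum()/w.sum()); print(nm,p,w.sum(),ray(c,*p,.076).round(4))
cv2.imwrite('pics/c7.png',np.vstack([cv2.resize(cv2.imread('pics/top11.png')[130:220,205:325],(560,300),interpolation=cv2.INTER_CUBIC),cv2.resize(cv2.imread('pics/side11.png')[150:246,200:360],(560,300),interpolation=cv2.INTER_CUBIC)]))
E
```

```text
[ 0.44157409 -0.03525803  0.17051867] 33.0
diff front 287
g (np.float64(263.495), np.float64(175.9)) 200 [ 0.6155 -0.0266  0.076 ]
o (np.float64(257.45762711864404), np.float64(183.08474576271186)) 59 [ 0.594  -0.0082  0.076 ]
```

View pics/c7.png

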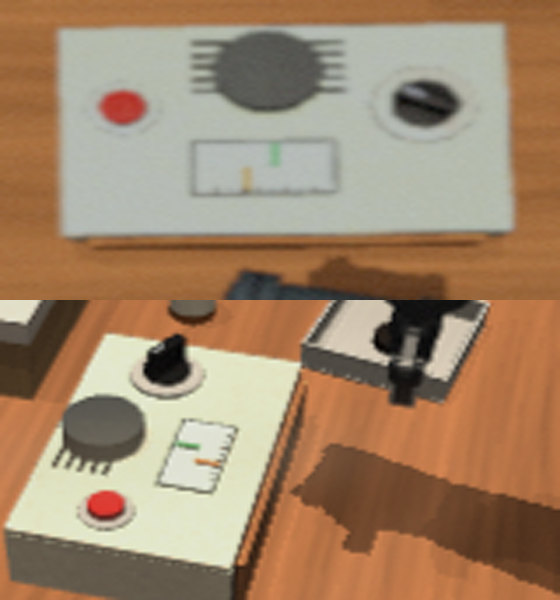

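The tray stays shut. The pointer (crop 247,180) is at y about -0.0085 and the mark (275,153) at y about -0.0266, so about 18 mm, or 1.8 rad clockwise. Going over the knob.

send_rows([
  [[0.025,-0.01,0.03],6],
  [[0.05,-0.02,0.03],12],
  [[0.075,-0.03,0.03],18],
  [[0.1,-0.04,0.03],24],
  [[0.125,-0.05,0.03],30],
  [[0.15,-0.06,0.03],36],
  [[0.175,-0.07,0.03],42],
  [[0.2,-0.08,0.03],48],
  [[0.2215,-0.0895,0.03],54],
  [[0.2215,-0.0895,0.03],58],
], hand=0.5)

```text
t: 34.1
tool_pos: [0.6603, -0.1247, 0.1899]
eef_rot: [-0.001, -0.488, 0.873, 0.001]
force: [0.6, -0.4, -0.5]
width: 0.0428
grip_force: 0.0
```

```bash
python3 - <<'E'
from h import *
o=observe(); print(o['tool_pos'],o['eef_rot'],o['t'])
s=snap('wrist','wr12'); print(proj(s,(.6585,-.123,.119)),proj(s,(.6585,-.103,.119)),proj(s,(.6785,-.123,.119)))
E
```

```text
[ 0.66033171 -0.12472505  0.18986051] [-1.17286812e-03 -4.87964085e-01  8.72862736e-01  5.65353607e-04] 34.1
[255.19108758 201.17656398] [268.80053497 221.98130742] [232.78933608 214.09842291]
```

View pics/wr12.png

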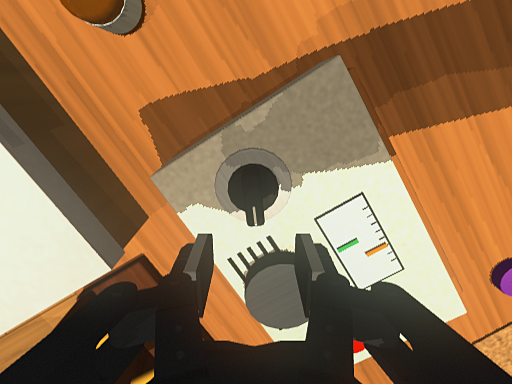

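The bar runs vertically in the wrist image ((253,165) to (255,222)), i.e. along the tool's x, so the yaw is right. I'll measure the pointer and mark from this closer view, then descend.

```bash
cat > pt.py <<'E'
from h import *
def gap(c,box):
    r={}
    for nm in ['green','orange']:
        b=max(blobs(mask(c,nm)&(c['color'].max(2)>90),box,8),key=lambda b:b[1]); r[nm]=ray(c,*b[0],.076); print(nm,b[:2],r[nm].round(4))
    d=(r['orange']-r['green']); y=np.array([-.006,1.,0]); print('pointer-mark y',(d@y).round(4))
E
python3 - <<'E'
from pt import *
gap(load('wr12'),(325,205,395,280))
E
```

```text
green (array([347.7 , 245.18]), np.int32(98)) [ 0.6152 -0.0254  0.076 ]
orange (array([376.11, 248.93]), np.int32(119)) [ 0.594  -0.0076  0.076 ]
pointer-mark y 0.0179
```

send_rows([
  [[0,0,-0.02],0],
  [[0,0,-0.04],0],
  [[0,0,-0.06],0],
  [[0,0,-0.08],0],
  [[0,0,-0.095],0],
  [[0,0,-0.1],0],
  [[0,0,-0.102],0],
  [[0,0,-0.102],0],
  [[0,0,-0.102],0],
  [[0,0,-0.102],0],
])

```text
t: 35.15
tool_pos: [0.6592, -0.1233, 0.0938]
eef_rot: [0.001, -0.487, 0.873, -0.001]
force: [0.1, 1.3, 0.4]
width: 0.0427
grip_force: 0.0
```

send_rows([
  [[0,0,0],0],
  [[0,0,0],0],
  [[0,0,0],0],
  [[0,0,0],0],
  [[0,0,0],0],
  [[0,0,0],0],
  [[0,0,0],0],
  [[0,0,0],0],
  [[0,0,0],0],
  [[0,0,0],0],
], hand=0, squeeze=25)

```text
t: 36.15
tool_pos: [0.6605, -0.1252, 0.0935]
eef_rot: [0.001, -0.487, 0.874, -0.003]
force: [4.1, -4.0, 0.6]
width: 0.0134
grip_force: 29.1
```

send_rows([
  [[0,0,0],-8],
  [[0,0,0],-16],
  [[0,0,0],-24],
  [[0,0,0],-32],
  [[0,0,0],-40],
  [[0,0,0],-48],
  [[0,0,0],-56],
  [[0,0,0],-64],
  [[0,0,0],-72],
  [[0,0,0],-80],
])

```text
t: 37.15
tool_pos: [0.66, -0.1232, 0.0935]
eef_rot: [0.002, 0.191, 0.982, 0.0]
force: [2.2, -0.8, 0.4]
width: 0.0136
grip_force: 29.3
```

send_rows([
  [[0,0,0],-8],
  [[0,0,0],-16],
  [[0,0,0],-22.5],
  [[0,0,0],-22.5],
  [[0,0,0],-22.5],
  [[0,0,0],-22.5],
  [[0,0,0],-22.5],
  [[0,0,0],-22.5],
  [[0,0,0],-22.5],
  [[0,0,0],-22.5],
])

```text
t: 38.15
tool_pos: [0.6603, -0.1228, 0.0935]
eef_rot: [0.002, 0.375, 0.927, 0.001]
force: [5.4, 0.6, 1.7]
width: 0.0134
grip_force: 29.4
```

send_rows([
  [[0,0,0],0],
  [[0,0,0],0],
  [[0,0,0],0],
  [[0,0,0],0],
  [[0,0,0.02],0],
  [[0,0,0.05],0],
  [[0,0,0.08],0],
  [[0,0,0.1],0],
  [[0,0,0.1],0],
  [[0,0,0.1],0],
], hand=0.5)

```text
t: 39.15
tool_pos: [0.6584, -0.1232, 0.1921]
eef_rot: [0.0, 0.376, 0.926, -0.0]
force: [-1.0, -0.1, -1.0]
width: 0.0426
grip_force: 0.0
```

send_rows([
  [[-0.03,-0.01,0],0],
  [[-0.06,-0.03,0],0],
  [[-0.09,-0.05,0],0],
  [[-0.12,-0.07,0],0],
  [[-0.15,-0.09,0],0],
  [[-0.18,-0.11,0],0],
  [[-0.21,-0.13,0],0],
  [[-0.24,-0.15,0],0],
  [[-0.27,-0.17,0],0],
  [[-0.27,-0.17,0],0],
])

```text
t: 40.15
tool_pos: [0.3845, -0.294, 0.1898]
eef_rot: [-0.003, 0.379, 0.926, 0.0]
force: [0.2, 0.1, -1.8]
width: 0.0424
grip_force: 0.0
```

```bash
python3 - <<'E'
from pt import *
o=observe(); print(o['tool_pos'],o['t'])
sd=snap('side','side13'); t=snap('top','top13')
S=t['color'][170:192,240:282].astype(int); v,u=np.mgrid[170:192,240:282]
for nm,w in [('g',np.clip(S[:,:,1]-S[:,:,[0,2]].max(2)-15,0,None)),('o',np.clip(S[:,:,0]-S[:,:,2]-40,0,None))]:
    p=((u*w).sum()/w.sum(),(v*w).sum()/w.sum()); print(nm,p,ray(t,*p,.076).round(4))
cv2.imwrite('pics/c8.png',np.vstack([cv2.resize(cv2.imread('pics/top13.png')[120:270,100:400],(600,300),interpolation=cv2.INTER_CUBIC),cv2.resize(cv2.imread('pics/side13.png')[150:246,200:360],(600,300),interpolation=cv2.INTER_CUBIC)]))
try: gap(sd,(238,180,280,215))
except Exception as e: print(e)
E
```

```text
[ 0.38445194 -0.29401694  0.18979464] 40.15
g (np.float64(263.50697674418603), np.float64(175.89302325581394)) [ 0.6155 -0.0266  0.076 ]
o (np.float64(264.0), np.float64(183.0)) [ 0.594  -0.0279  0.076 ]
max() iterable argument is empty
```

View pics/c8.png

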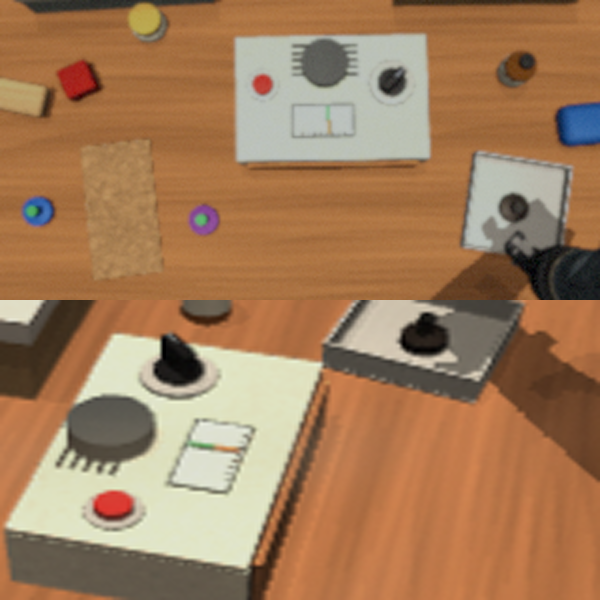

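The orange pointer lines up with the green mark ((328,120) in the crop). The tray is shut and the puck is in the bin. One quantitative cross-check from the side view.

```bash
python3 - <<'E'
from h import *
for n in ['side11','side13']:
    c=load(n); y0,y1,x0,x1=180,215,238,275; S=c['color'][y0:y1,x0:x1].astype(int); v,u=np.mgrid[y0:y1,x0:x1]; r=[]
    for w in [S[:,:,1]-S[:,:,[0,2]].max(2)-25,S[:,:,0]-S[:,:,2]-60]:
        k=(w>0).astype(np.uint8); N,l,s,_=cv2.connectedComponentsWithStats(k); i=1+s[1:,4].argmax(); w=w*(l==i)
        p=((u*w).sum()/w.sum(),(v*w).sum()/w.sum()); r.append(ray(c,*p,.076)); print(n,np.round(p,2),s[i,4],r[-1].round(4))
    print('dy',(r[1]-r[0])@[-.006,1,0])
E
```

```text
side11 [253.4  195.86] 10 [ 0.6158 -0.0313  0.076 ]
side11 [258.61 201.38] 9 [ 0.5948 -0.0124  0.076 ]
dy 0.01900972282168399
side13 [253.34 195.86] 9 [ 0.6159 -0.0312  0.076 ]
side13 [259.96 197.03] 8 [ 0.5953 -0.0315  0.076 ]
dy -0.00012448238306114035
```

```bash
python3 -c "
from workcell import finish_job
print(finish_job())"
```

```text
the job is handed in; nothing more can be done
None
```

The job is handed in with no verdict returned; my last pictures showed the one spent puck in the bin, the tray shut after both fresh pucks were stood in it, and the orange pointer within about 1.3 mm of the green mark.

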